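Close, pin and hold the module press jig

TASK

Get this battery module under pressure: lift the flush gauge off it by its blue handle, hang the gauge on both prongs of the hook stand and let go of it, then swing the jig's hinged leaf down over the module. Take the red-knobbed pin from its rack and push it down through the leaf into the base until its collar sits on the leaf, and keep pressing down so that the leaf stays fully shut against its sprung pad: finish while still pressing, do not let go. Leave the black-knobbed pin, the module in its nest and everything else on the bench where they are.

Things in the scene. Friction and masses are not known exactly. Their poses are not given: they have to be found in the camera images.
- jig: Press jig, fixed: aluminium base plate 190 (x) x 300 (y) x 16 mm, turned a little. Origin: centre of its underside, on the bench. Hinge at its +y end, pin hole at its -y end; z up. A nest of 20 mm high dark stops holds the module (nest centre 20 mm to +y of the origin); a 50 mm square steel post with the base's pin hole stands at the -y end, its top 66 mm above the bench.
- leaf (a joint): Angle of the hinged leaf, rad: 0 = fully shut, level, on its stop; 1.8 = fully open, leaning back past upright. Starts open past upright. The hinge is damped with a little friction: it stays put while open, but swung to 1.0 rad or less it sinks by itself in 1 to 2 s until its sprung pad lies on the module, and stops about 0.06 rad short of shut (13 mm at the pin hole).
- hinge_line (a point): Middle of the leaf's hinge line, 71 mm above the bench, 120 mm along +y from the jig's origin. The line runs along the jig's x, in the leaf's mid plane. Shut, the leaf runs from here to the jig's -y; it opens upwards. Leaf: aluminium frame 130 mm wide, 10 mm thick, 255 mm long from this line to its rubber lip (solid over the last 60 mm but for the hole), 0.6 kg.
- leaf_hole (a point): Centre of the leaf's 16 mm pin hole, on its upper (outer) face, 220 mm from the hinge line; shut, 10 mm straight above base_hole. Moves with the leaf, z along its outward normal. Under the leaf's middle a black rubber pad, 100 x 70 mm, on springs presses on the module: fully shut takes about 10 to 13 N down here; the leaf rises some mm again if let go, pin or no pin.
- base_hole (a point): Centre of the mouth of the base's pin hole: top of the steel post, 66 mm above the bench, 100 mm from the jig's origin along its -y. Hole 16 mm wide, vertical, 50 mm deep, lightly chamfered.
- module_mid (a point): Centre of the battery module in the nest: flat aluminium case 130 x 100 mm, 36 mm high, 0.7 kg, its top 52 mm above the bench. It stays there.
- gauge_bar (a point): Flush gauge, loose, lying on the module: blue anodised plate 124 x 56 x 8 mm with a blue bail handle standing on it. This point: middle of the handle's level top bar, 10 mm round, along the gauge's x, straight for 94 mm, 72 mm above the plate's underside, 59 mm free below it down to the plate. 0.2 to 0.4 kg. z up. Starts with x roughly along the jig's x, 124 mm above the bench.
- hook_rest (a point): Where the handle bar's centre lies when the gauge hangs on the hook: midway between two 8 mm round prongs, 189 mm above the bench. Prongs side by side at x = +28 and -28 mm, running along this point's y, tips towards +y (30 mm out, tops 17 mm above this point). The bar lies along this point's x over both; fingers at its middle fit between them. Cross plate and post begin 63 mm to -y.
- pin_knob (a point): Locating pin, loose, 80 to 150 g, upright in one of the rack's two holes. This point: centre of its red round knob, 24 mm wide, 34 mm high. Under it a steel collar 32 mm wide, 5 mm thick (underside 22 mm below this point), then a 14 mm shank 48 mm long with tapered nose. z along the pin, towards the knob. Starts 74 mm above the bench.
- pin_seat (a point): The same pin: centre of the underside of its collar (the face that comes to sit on the leaf), 22 mm below pin_knob along the pin.
- thin_pin_knob (a point): The other pin in the rack, black knob of the same size, 10 mm shank: not for this job. This point: centre of its knob. The two pins may stand either way round.
- pin_rack: Dark fixed rack block, 150 (x) x 60 (y) x 52 mm, with two holes for the pins 36 mm to either side of its middle along its x; origin at the centre of its underside.
- hook_stand: The stand of hook_rest, fixed: grey foot 150 x 150 x 12 mm, aluminium post 231 mm high at its -y side; origin on the bench under hook_rest (within 1 mm), axes as hook_rest. Turned a little.
- next_module_mid (a point): Centre of a second, waiting module of the same kind at the back of the bench. Leave alone.
- tape: Roll of yellow tape, 96 mm wide, 25 mm high, lying near the robot; origin under its centre. Leave alone.
- driver: Green-handled screwdriver, 160 mm long, lying near the robot; origin under its middle. Leave alone.
- cleaner: White bottle with a blue cap, 60 mm wide, 150 mm high, at the back; origin under its centre. Leave alone.
There are look-alikes about, which are no part of the job. Leave any purple or turquoise look-alike of the part that bears gauge_bar alone.

How it is judged:
On the way, in this order (a step that is already met when the one before it is completed fails the run):
1. the gauge hangs by its handle on both prongs, let go (z of gauge_bar in the frame of hook_rest between -0.006 and 0.008 m and y of gauge_bar in the frame of hook_rest between -0.02 and 0.02 m and x of gauge_bar in the frame of hook_rest between -0.022 and 0.022 m and contact force between gauge and hook_stand above 1 N and contact force between each of the arm, the fingers and gauge below 0.1 N and angle between gauge_bar's own z axis and vertical below 0.2 rad), for 0.2 s.
2. the leaf has come down onto the module (value of joint leaf below 0.09 rad), for 0.2 s.
3. the red-knobbed pin stands through the leaf's hole and in the base's hole (horizontal distance between pin_seat and base_hole below 0.005 m and angle between the z axis of pin_seat and the z axis of jig, either way round below 0.1 rad and z of pin_seat in the frame of base_hole below 0.028 m), for 0.1 s.
At the end, for the whole second after the job is handed in: Still pressing on pin or leaf (over 3 N); leaf shut within 0.012 rad; red pin upright in both holes (5 mm, 0.1 rad), collar within 3.5 mm of its place on the shut leaf; gauge untouched, hanging upright on both prongs, its bar within 6 to 8 mm in height and 22 mm sideways of its rest (all of step 1 and horizontal distance between pin_seat and base_hole below 0.005 m and angle between the z axis of pin_seat and the z axis of jig, either way round below 0.1 rad and z of pin_seat in the frame of base_hole below 0.0135 m and value of joint leaf below 0.012 rad and (contact force between any of the fingers, the arm and pin above 3 N or contact force between any of the fingers, the arm and leaf above 3 N)); the arm keeps its last pose, push and grip.
It fails at once if the black-knobbed pin is moved by more than 20 mm (distance of thin_pin_knob from where it was at the start of the episode above 0.02 m).
It fails at once if the module is shifted out of its nest (15 mm) (distance of module_mid from where it was at the start of the episode above 0.015 m).
It fails at once if a bystander (waiting module, roll, screwdriver, bottle) is moved by more than 40 mm (distance of any of next_module_mid, tape, driver, cleaner from where it was at the start of the episode above 0.04 m).
It also fails if it takes over 72 s, if anything falls off the work surface, if the arm or the gripper's body presses on something with over 40 N, if the wrist force passes 120 N, or if a joint passes its speed limit or range.

ROBOT

A 6-joint arm with a two-finger parallel gripper is mounted at the origin on the work surface. World frame = base frame: x ahead of the robot, y to its left, z up, the work surface at z = 0. Lengths are in m, angles in rad, forces in N, time in s.
With the tool pointing down it reaches from about 0.325 to 0.775 m from the base axis. Payload 5.5 kg.
Tool frame: the origin (TCP) lies between the finger pads; the fingertips stand 8 mm ahead of it and the grasp point (between the pads) lies 11 mm behind it (tcp_to_tips is the distance from the TCP to the fingertips, in m); z points along the fingers, y is the direction in which the jaws open and shut (so a half turn about z gives the same grasp; the last joint's range is limited). The gripper opens to 88 mm and grips with 3 to 60 N. Pads are 20 mm wide; open, the fingers measure 115 mm over their backs; the gripper's body (75 mm by 178 mm) begins 61 mm behind the grasp point.
Start: joints at [1.291, 0.091, 1.231, -0, 1.82, -0.057], TCP at [0.133, 0.585, 0.201] pointing down, gripper open.
Joint ranges: [-2.87, 2.87], [-0.86, 2.18], [0.17, 2.46], [-1.51, 4.65], [0.06, 2.69], [-2.65, 2.65]. Speed limits (rad/s): [2.57, 2.57, 3.01, 3.14, 3.14, 3.14].

INTERFACE

Orientations are given as a unit quaternion [w, x, y, z].
In Python, from bench import * gives the robot as it stands. Calls block until the motion is done:
- move_to(position, orientation): joint-space move of the TCP to a pose.
- move_l(position, speed=0.15, orientation=None): straight line of the TCP; orientation=None keeps the orientation; speed is the mean speed in m/s.
- movej(angles): joint-space move.
- gripper_open() and close(): open the fingers fully, or close them until they stop; the grip force is fixed at half the most.
- hold(seconds).
- inverse_kinematics(position, orientation): joint angles nearest the present ones, or None.
- state(): the state.
- get_image(name): name is "side" or "top" or "wrist"; returns a dict with "frame" (480x640x3 uint8, blue, green, red), "depth" (480x640 float32, m along the optical axis (not along the pixel's ray), 0 where there is no reading), "camera_matrix" (3x3 intrinsics, pixels), "view" (4x4, takes a point from world to camera coordinates). Camera axes: x right, y up, looking along -z (the intrinsics and any distortion apply to the point x, -y, -z); pixel columns grow to the right and rows downward; lengths in m; the calibration is good to about 2 mm. A picture is of the moment at which its call begins.
A pose or a line that the arm cannot do raises IKError and nothing moves.
- job_done(): hands the job in, once; it reports no verdict.
The state is a dict: "time": time; "joint_pos": joint angles; "dq": joint speeds; "joint_torque": joint torques, N m; "ee_pos": TCP position; "ee_rot": TCP orientation; "ft_force": force on the tool from outside, world axes, zero at the start; "moment": the same for the moment, N m; "finger_gap": finger opening in m.
Only numpy, scipy, OpenCV 4.12 (cv2) and the standard library are available. Lean on these libraries where they do the work, as an engineer would, in place of code of your own. Each camera call takes 0.05 s, during which the arm holds its last target.

## Working session

There is one attempt and no reset: what is moved stays moved. The work goes in short steps, each a Python script; the robot and the scene stay as the last script left them, time stands still between calls to the robot, and variables do not carry over. Pictures are saved under pics/ and viewed, and the job is handed in when it is done.

```bash
ls; mkdir -p pics
python3 - <<'E'
from bench import *
import cv2,numpy as np,pickle
d={}
for n in ["side","top","wrist"]:
    i=get_image(n); d[n]=i; cv2.imwrite(f"pics/a_{n}.png",i["frame"]); print(n,i["camera_matrix"].tolist(),np.round(i["view"],4).tolist(),[k for k in i])
pickle.dump(d,open("a.pkl","wb"))
print(state())
E
```

```text
pics
side [[464.20126477335094, 0.0, 320.234436011153], [0.0, 464.20126477335094, 237.50930790018424], [0.0, 0.0, 1.0]] [[-0.9796, -0.2007, 0.0133, 0.5522], [0.1213, -0.5368, 0.8349, -0.1944], [-0.1604, 0.8195, 0.5502, -1.2415], [0.0, 0.0, 0.0, 1.0]] ['frame', 'depth', 'camera_matrix', 'view']
top [[478.5220237776329, 0.0, 320.30280329878434], [0.0, 478.5220237776329, 240.9951066153885], [0.0, 0.0, 1.0]] [[0.002, -1.0, -0.0065, 0.0016], [0.9953, 0.0013, 0.0972, -0.5756], [-0.0972, -0.0067, 0.9952, -1.4271], [0.0, 0.0, 0.0, 1.0]] ['frame', 'depth', 'camera_matrix', 'view']
wrist [[432.3071213560451, 0.0, 315.5527482055532], [0.0, 432.3071213560451, 231.67195852022888], [0.0, 0.0, 1.0]] [[0.2212, 0.9752, -0.0005, -0.5985], [-0.9352, 0.212, -0.2837, 0.0355], [-0.2766, 0.0632, 0.9589, -0.3897], [0.0, 0.0, 0.0, 1.0]] ['frame', 'depth', 'camera_matrix', 'view']
{'time': 0.15, 'joint_pos': array([ 1.29131320e+00,  9.16852249e-02,  1.23164938e+00, -3.82750027e-05,
        1.81982123e+00, -5.67501037e-02]), 'dq': array([ 8.41416601e-05, -1.27320928e-03, -2.53139595e-03, -2.67370861e-04,
       -2.42273279e-03, -4.03507261e-04]), 'joint_torque': array([ 1.57973107e-03, -4.47046745e+01, -4.06907451e+01,  6.98795007e-02,
        2.75263988e-02, -1.45129284e-04]), 'ee_pos': array([0.13250471, 0.58489887, 0.20044443]), 'ee_rot': array([-1.12491046e-04,  1.11141087e-01,  9.93804331e-01, -7.73675967e-04]), 'ft_force': array([-0.59401407, -0.46148275,  0.06919887]), 'moment': array([-0.04147552,  0.02655382,  0.02448926]), 'finger_gap': 0.08748675118437181}
```

View pics/a_top.png

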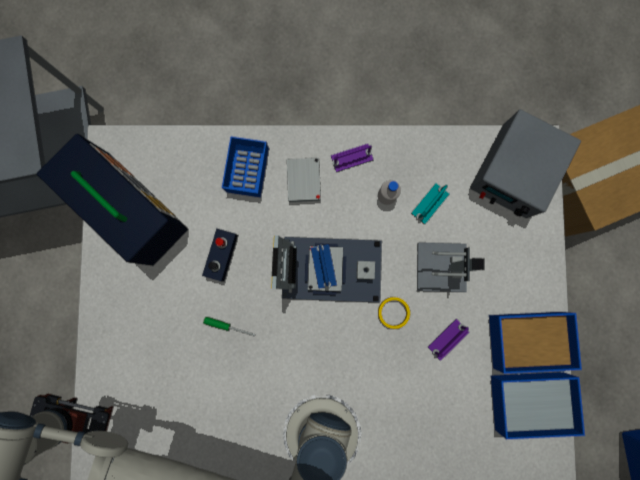

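View pics/a_side.png

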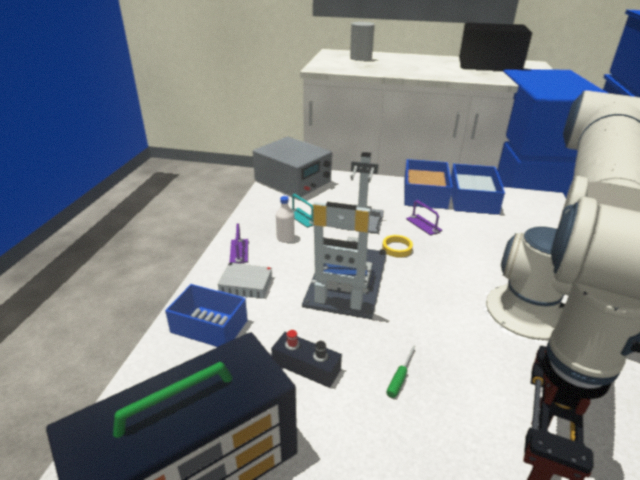

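View pics/a_wrist.png

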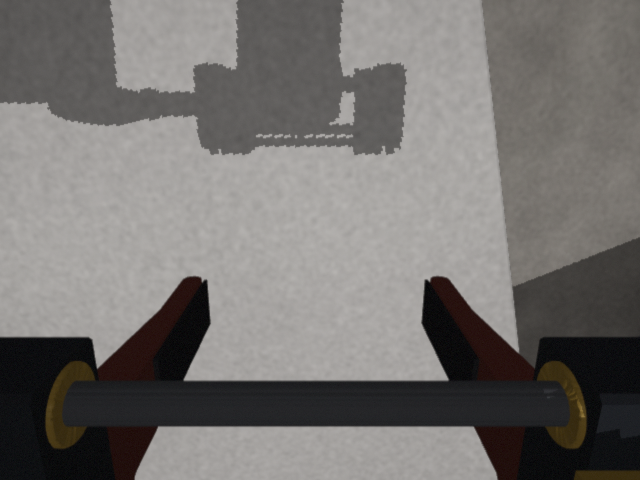

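```bash
cat > h.py <<'E'
import numpy as np,cv2
def deproj(im):
    K=im["camera_matrix"];V=im["view"];Z=im["depth"]
    v,u=np.mgrid[0:480,0:640]
    x=(u-K[0,2])/K[0,0]*Z; y=(v-K[1,2])/K[1,1]*Z
    P=np.stack([x,-y,-Z,np.ones_like(Z)],-1)@np.linalg.inv(V).T
    P=P[...,:3]; P[Z<=0]=np.nan
    return P
def proj(im,p):
    K=im["camera_matrix"];V=im["view"]
    c=V@np.r_[p,1]; return K[0,0]*c[0]/-c[2]+K[0,2], K[1,1]*-c[1]/-c[2]+K[1,2]
def crop(im,x0,y0,w,h,s,fn):
    cv2.imwrite(fn,cv2.resize(im["frame"][y0:y0+h,x0:x0+w],None,fx=s,fy=s,interpolation=cv2.INTER_CUBIC))
E
python3 - <<'E'
import pickle;from h import *
d=pickle.load(open("a.pkl","rb"))
t=d["top"];P=deproj(t)
crop(t,195,215,300,110,2.6,"pics/b_top.png")
crop(d["side"],260,140,160,250,2.3,"pics/b_side.png")
def pt(u,v): print((u,v),np.round(P[v,u],3), np.round(np.nanmedian(P[v-1:v+2,u-1:u+2].reshape(-1,3),0),3))
for q in [(220,242),(217,266),(367,269),(290,246),(290,290),(378,243),(378,298),(442,268),(430,250),(318,250),(327,285),(322,268),(340,268),(477,265),(300,300),(284,300)]: pt(*q)
E
```

```text
(220, 242) [0.567 0.295 0.087] [0.566 0.294 0.092]
(217, 266) [0.497 0.307 0.066] [0.497 0.306 0.066]
(367, 269) [ 0.491 -0.14   0.017] [ 0.491 -0.139  0.02 ]
(290, 246) [0.545 0.082 0.204] [0.547 0.085 0.156]
(290, 290) [0.427 0.09  0.073] [0.427 0.09  0.074]
(378, 243) [ 0.57  -0.173  0.028] [ 0.57  -0.173  0.027]
(378, 298) [ 0.404 -0.172  0.022] [ 0.404 -0.171  0.023]
(442, 268) [ 0.495 -0.37   0.007] [ 0.495 -0.369  0.011]
(430, 250) [ 0.55  -0.334  0.012] [ 0.55  -0.333  0.013]
(318, 250) [0.546 0.009 0.055] [0.543 0.009 0.061]
(327, 285) [ 0.442 -0.017  0.119] [ 0.442 -0.017  0.115]
(322, 268) [ 0.492 -0.003  0.06 ] [ 0.492 -0.003  0.061]
(340, 268) [ 0.493 -0.056  0.052] [ 0.493 -0.056  0.052]
(477, 265) [ 0.493 -0.404  0.236] [ 0.493 -0.404  0.232]
(300, 300) [ 0.397  0.065 -0.003] [ 0.397  0.065 -0.001]
(284, 300) [0.397 0.114 0.   ] [ 0.396  0.113 -0.001]
```

View pics/b_top.png

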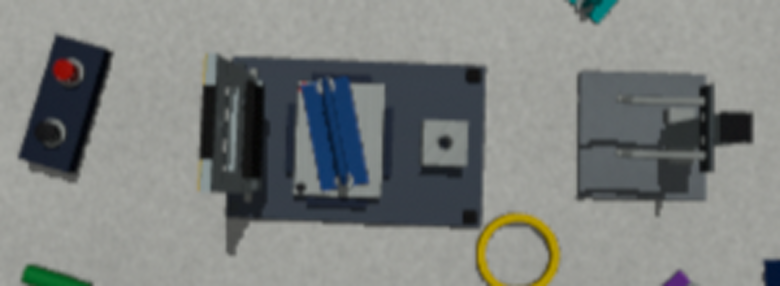

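View pics/b_side.png

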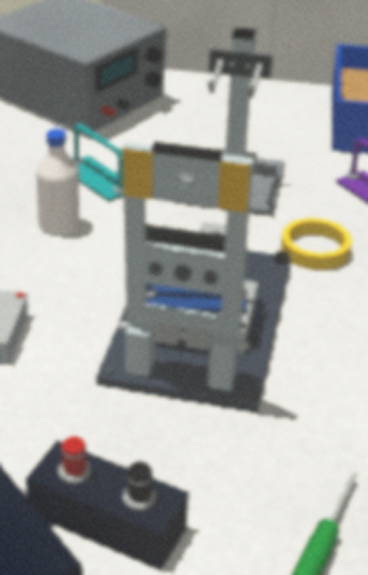

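Run:
```python
import pickle;from h import *
d=pickle.load(open("a.pkl","rb"))
t=d["top"];P=deproj(t);F=t["frame"].astype(int)
X,Y,Z=P[...,0],P[...,1],P[...,2]
hsv=cv2.cvtColor(t["frame"],cv2.COLOR_BGR2HSV)
# jig base
def rect(m,n):
    q=P[m][:,:2]; r=cv2.minAreaRect((q*1000).astype(np.float32)); print(n,m.sum(),r, "med",np.round(np.median(P[m],0),4),"mean",np.round(q.mean(0),4))
rect((X>.38)&(X<.6)&(Y<.12)&(Y>-.2)&(abs(Z-.016)<.005),"jigbase")
rect((X>.44)&(X<.54)&(Y<-.1)&(Y>-.17)&(abs(Z-.066)<.006),"post")
rect((X>.42)&(X<.57)&(Y<.08)&(Y>-.08)&(abs(Z-.124)<.012),"bar")
rect((X>.42)&(X<.57)&(Y<.08)&(Y>-.08)&(abs(Z-.060)<.004),"plate")
rect((X>.42)&(X<.57)&(Y<.08)&(Y>-.08)&(abs(Z-.052)<.002),"module")
rect((X>.38)&(X<.6)&(Y<-.28)&(Y>-.48)&(abs(Z-.012)<.004),"foot")
rect((X>.38)&(X<.6)&(Y<-.28)&(Y>-.43)&(abs(Z-.18)<.025),"prongs")
rect((X>.38)&(X<.6)&(Y<-.28)&(Y>-.5)&(Z>.215)&(Z<.25),"crossplate/post")
rect((X>.43)&(X<.62)&(Y<.36)&(Y>.22)&(abs(Z-.052)<.006),"rack")
h,s=hsv[...,0],hsv[...,1]
red=((h<8)|(h>172))&(s>130)&(Y>.2)&(Y<.4)&(X>.4)
rect(red,"redknob");rect((X>.43)&(X<.62)&(Y<.36)&(Y>.22)&(Z>.078),"knobs>.078")
rect((X>.38)&(X<.6)&(Y<.2)&(Y>.05)&(Z>.12),"leaf")
m=(X>.38)&(X<.6)&(Y<.2)&(Y>.05)&(Z>.08)
for lo in np.arange(.08,.34,.02):
    q=P[m&(Z>lo)&(Z<lo+.02)]
    if len(q): print(round(lo,2),len(q),np.round([q[:,0].min(),q[:,0].max(),q[:,1].min(),q[:,1].max()],3))
```

```text
jigbase 2944 ((490.711669921875, -40.93232727050781), (313.83746337890625, 196.72064208984375), 87.21307373046875) med [ 0.4878 -0.0849  0.016 ] mean [ 0.49   -0.0578]
post 256 ((489.31884765625, -131.35482788085938), (50.26203536987305, 47.43635940551758), 89.69080352783203) med [ 0.4893 -0.1324  0.0655] mean [ 0.4891 -0.1327]
bar 145 ((506.3368835449219, 1.0781326293945312), (111.99560546875, 80.01286315917969), 52.529937744140625) med [ 0.4981 -0.0059  0.1275] mean [ 0.4991 -0.0068]
plate 578 ((496.3251647949219, 1.2208480834960938), (131.02752685546875, 132.94122314453125), 6.189991474151611) med [ 0.4983 -0.0087  0.0596] mean [ 0.4992 -0.0081]
module 375 ((492.90008544921875, -12.369182586669922), (99.66218566894531, 128.04331970214844), 87.95579528808594) med [ 0.4896 -0.0355  0.052 ] mean [ 0.4893 -0.0178]
foot 1478 ((494.2422180175781, -374.2968444824219), (210.99966430664062, 186.87527465820312), 0.13230474293231964) med [ 0.4947 -0.3548  0.012 ] mean [ 0.4959 -0.3582]
prongs 302 ((502.53619384765625, -347.098388671875), (99.79206848144531, 88.11114501953125), 85.68089294433
[... 612 characters left out ...]
12901306152344, 94.1285629272461), 73.23844146728516) med [0.511  0.3059 0.0902] mean [0.534  0.3058]
leaf 1121 ((497.60076904296875, 93.4488525390625), (47.55199432373047, 129.83642578125), 87.87081909179688) med [0.4968 0.0996 0.2095] mean [0.4969 0.0962]
0.08 8 [0.433 0.558 0.076 0.087]
0.1 10 [0.433 0.562 0.083 0.09 ]
0.12 16 [0.433 0.56  0.07  0.091]
0.14 70 [0.433 0.562 0.069 0.093]
0.16 109 [0.433 0.562 0.071 0.108]
0.18 212 [0.433 0.562 0.072 0.104]
0.2 176 [0.433 0.561 0.074 0.102]
0.22 30 [0.433 0.562 0.094 0.1  ]
0.24 23 [0.433 0.561 0.097 0.103]
0.26 72 [0.433 0.563 0.098 0.104]
0.28 78 [0.433 0.562 0.1   0.107]
0.3 140 [0.433 0.562 0.102 0.12 ]
0.32 195 [0.433 0.562 0.103 0.119]
```

```bash
cat >> h.py <<'E'
from scipy.spatial.transform import Rotation as Rot
def quat(psi,tilt=0.0):
    # tool down, jaws along world y turned by psi about z; tilt>0: tool's rear leans to -jaw dir(-y)
    R=Rot.from_euler('z',psi)*Rot.from_euler('x',tilt)*Rot.from_quat([0,1,0,0])
    x,y,z,w=R.as_quat(); return [w,x,y,z]
E
python3 - <<'E'
from bench import *
from h import *
import pickle
for q in [[.133,.585,.42],]:
    j=inverse_kinematics(q,state()["ee_rot"]); print(j)
j2=inverse_kinematics([.46,-.17,.42],quat(0)); print(j2)
move_l([.133,.585,.42],speed=.4)
print(state()["time"])
move_to([.46,-.17,.42],quat(0))
s=state();print(s["time"],s["ee_pos"],s["joint_pos"])
i=get_image("wrist");pickle.dump(i,open("w1.pkl","wb"));cv2.imwrite("pics/w1.png",i["frame"])
E
```

```text
[ 1.29056570e+00  2.83672864e-01  6.07323788e-01 -4.92623543e-05
  2.25215916e+00 -5.75191995e-02]
[-4.23383126e-01 -3.73118450e-02  9.57616819e-01 -4.44089210e-16
  2.22128768e+00 -1.99417945e+00]
1.0417
3.9333 [ 0.46023284 -0.16949587  0.41997179] [-4.22342712e-01 -3.71776309e-02  9.57542372e-01  1.56805697e-04
  2.22129463e+00 -1.99393541e+00]
```

View pics/w1.png

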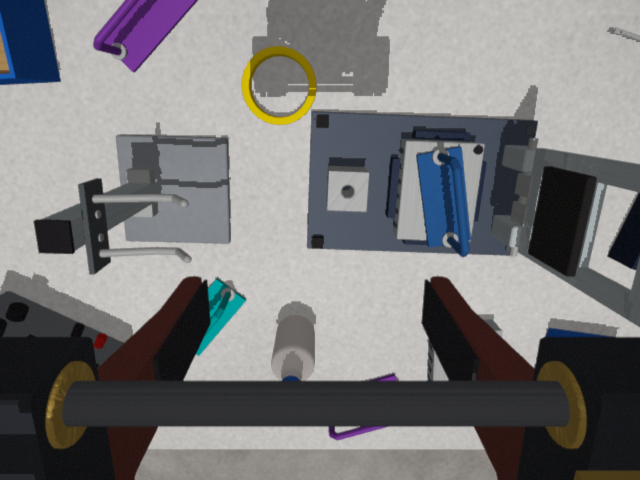

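Run:
```python
import pickle;from h import *
i=pickle.load(open("w1.pkl","rb"));P=deproj(i);X,Y,Z=P[...,0],P[...,1],P[...,2]
def rect(m,n):
    q=P[m]; r=cv2.minAreaRect((q[:,:2]*1000).astype(np.float32)); print(n,m.sum(),np.round(r[0],1),np.round(r[1],1),round(r[2],2),"med",np.round(np.median(q,0),4),"mean",np.round(q.mean(0),4))
def line(m,n):
    q=P[m].astype(float); vx=cv2.fitLine(q[:,:2].astype(np.float32),cv2.DIST_HUBER,0,.001,.001).ravel()
    t=(q[:,:2]-vx[2:])@vx[:2]; print(n,m.sum(),"dir",vx[:2],"mid",vx[2:]+vx[:2]*(t.min()+t.max())/2,"len",np.ptp(t),"zmed",np.median(q[:,2]),"z99",np.percentile(q[:,2],95))
line((X>.42)&(X<.57)&(Y<.06)&(Y>-.06)&(Z>.122)&(Z<.135),"bar")
rect((X>.42)&(X<.57)&(Y<.06)&(Y>-.06)&(abs(Z-.060)<.003),"plate")
rect((X>.44)&(X<.54)&(Y<-.1)&(Y>-.17)&(abs(Z-.066)<.004),"post")
rect((X>.38)&(X<.6)&(Y<.1)&(Y>-.2)&(abs(Z-.016)<.004),"base")
rect((X>.38)&(X<.6)&(Y<-.28)&(Y>-.48)&(abs(Z-.012)<.004),"foot")
pr=(Y<-.30)&(Y>-.40)&(Z>.17)&(Z<.22)&(X>.44)&(X<.56)
line(pr&(X<.498),"prongA");line(pr&(X>.498),"prongB")
for a in (pr&(X<.498),pr&(X>.498)):
    for y in np.arange(-.40,-.3,.01):
        m=a&(Y>y)&(Y<y+.01)
        if m.any(): print(round(y,2),m.sum(),np.round(np.median(P[m],0),4),round(np.percentile(Z[m],90),4))
rect((X>.4)&(X<.6)&(Y<-.36)&(Y>-.6)&(Z>.2)&(Z<.26),"crossplate+post")
for lo in np.arange(.08,.36,.02):
    q=P[(X>.4)&(X<.6)&(Y<.2)&(Y>.04)&(Z>lo)&(Z<lo+.02)]
    if len(q)>3: print(round(lo,2),len(q),np.round([q[:,0].min(),q[:,0].max(),q[:,1].min(),q[:,1].max()],3))
```

```text
bar 845 dir [0.9827092 0.1851554] mid [ 0.49864943 -0.00673058] len 0.11305564483950027 zmed 0.1278491718346143 z99 0.12979156995687274
plate 3055 [498.3  -5.6] [126.7  56.7] 11.13 med [ 0.497  -0.0119  0.06  ] mean [ 0.4979 -0.0112  0.06  ]
post 1445 [ 489.4 -130.2] [50.1 50.4] 88.0 med [ 0.4884 -0.1304  0.0658] mean [ 0.4888 -0.1303  0.0658]
base 15350 [493.  -38.4] [283.8 190.3] 87.84 med [ 0.4688 -0.0826  0.0159] mean [ 0.4816 -0.0565  0.0159]
foot 9577 [ 500.1 -366.8] [150.3 150. ] 88.6 med [ 0.4899 -0.3548  0.0116] mean [ 0.4957 -0.358   0.0116]
prongA 1863 dir [ 0.10552105 -0.9944171 ] mid [ 0.47300936 -0.35058607] len 0.10031757871016958 zmed 0.19235230930635233 z99 0.21077663785456557
prongB 1764 dir [0.13297142 0.99111986] mid [ 0.52552809 -0.34853253] len 0.09619328893414128 zmed 0.1922495627562085 z99 0.2107754881215045
-0.4 218 [ 0.4868 -0.3921  0.2093] 0.2176
-0.39 990 [ 0.4747 -0.3859  0.1961] 0.2076
-0.38 99 [ 0.4712 -0.3753  0.1922] 0.1943
-0.37 89 [ 0.4708 -0.3648  0.1903] 0.1917
-0.36 87 [ 0.4718 -0.3551  0.188 ] 0.1893
-0.35 90 [ 0.4721 -0.3454  0.1853] 0.1872
-0.
[... 352 characters left out ...]
0.3553  0.1875] 0.1894
-0.35 83 [ 0.5276 -0.3446  0.185 ] 0.1866
-0.34 79 [ 0.5281 -0.3353  0.1829] 0.1841
-0.33 76 [ 0.5279 -0.3253  0.1829] 0.1842
-0.32 67 [ 0.5275 -0.3157  0.1835] 0.1874
-0.31 62 [ 0.527  -0.3052  0.1939] 0.2015
crossplate+post 2717 [ 498.7 -404.6] [38.4 89.5] 88.32 med [ 0.4963 -0.3932  0.2218] mean [ 0.4971 -0.3985  0.2191]
0.08 912 [0.433 0.563 0.078 0.099]
0.1 631 [0.433 0.562 0.083 0.101]
0.12 285 [0.433 0.563 0.07  0.102]
0.14 1352 [0.433 0.563 0.069 0.105]
0.16 1530 [0.433 0.563 0.071 0.106]
0.18 2858 [0.433 0.563 0.072 0.108]
0.2 2290 [0.433 0.563 0.074 0.11 ]
0.22 953 [0.433 0.563 0.095 0.11 ]
0.24 557 [0.437 0.563 0.097 0.109]
0.26 616 [0.507 0.563 0.098 0.103]
```

Run:
```python
from bench import *
from h import *
import pickle
t=np.deg2rad(19);psi=.19
q=quat(psi,t)
zd=Rot.from_quat([q[1],q[2],q[3],q[0]]).apply([0,0,1])
g=np.array([.4985,-.0062,.124])-.002*zd
move_to(list(g-.13*zd),q)
print(state()["time"],state()["ee_pos"])
move_l(list(g),speed=.12)
s=state();print(s["time"],s["ee_pos"]-g,s["ft_force"])
i=get_image("wrist");cv2.imwrite("pics/w2.png",i["frame"])
i=get_image("side");crop(i,260,140,160,200,3,"pics/s2.png")
```

```text
4.8333 [ 0.5068977  -0.04882174  0.25047784]
6.0667 [ 0.00049287 -0.00028449  0.00094626] [-1.30395007  0.27124767 -0.28693664]
```

View pics/w2.png

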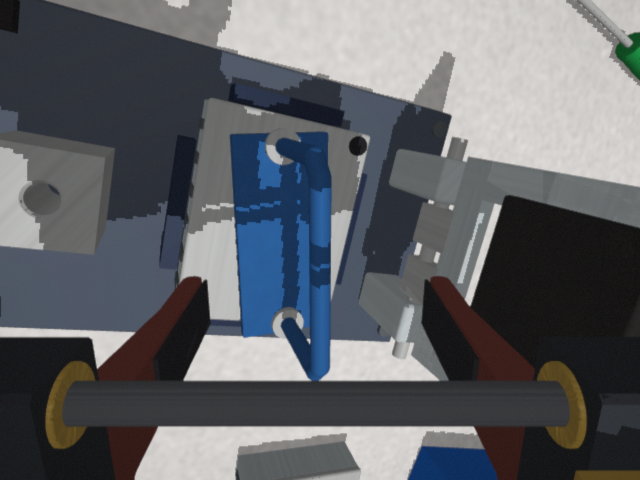

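View pics/s2.png

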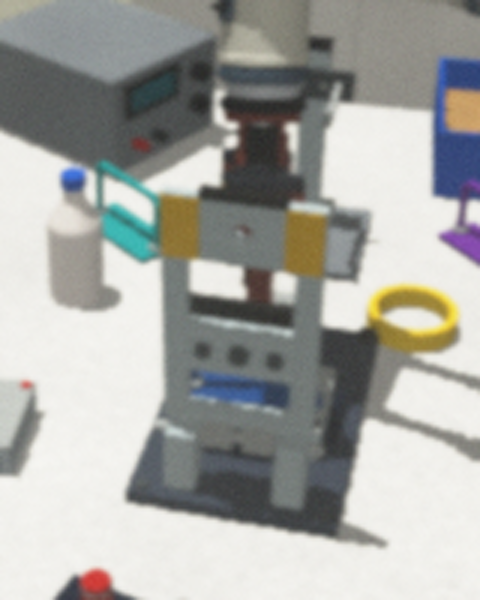

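Run:
```python
from bench import *
from h import *
close()
s=state();print(s["time"],s["finger_gap"],s["ft_force"])
p=s["ee_pos"]
move_l([p[0],p[1]-.03,p[2]+.08],speed=.12)
s=state();print(s["time"],s["finger_gap"],s["ft_force"])
move_l([.5,-.15,.27],speed=.2)
t=np.deg2rad(7)
move_l([.5,-.315,.26],speed=.2,orientation=quat(-.024,t))
s=state();print(s["time"],s["finger_gap"],s["ft_force"],s["ee_pos"])
i=get_image("wrist");cv2.imwrite("pics/w3.png",i["frame"])
i=get_image("side");crop(i,280,100,160,200,3,"pics/s3.png")
i=get_image("top");crop(i,300,200,200,150,3,"pics/t3.png")
```

```text
7.5083 0.00047721838508092896 [-0.18324158 -0.19617792  0.51356264]
8.3667 0.00040875118641328255 [ 0.51361565 -0.15899935  0.16557196]
10.1417 0.0005961490221333954 [-0.55007597 -0.24428999  0.37851956] [ 0.50015611 -0.31422416  0.26009344]
```

View pics/w3.png

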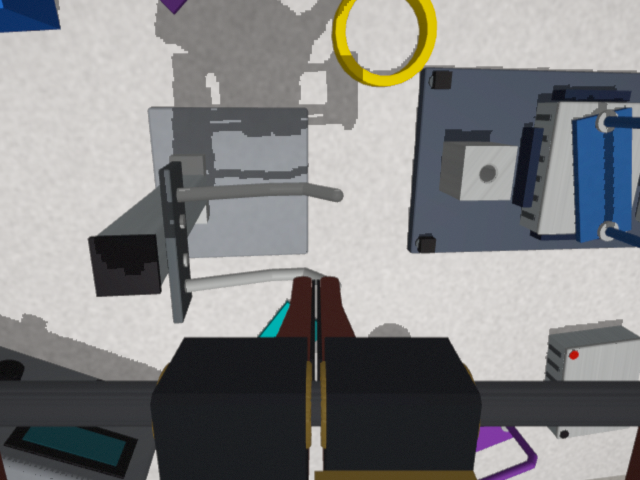

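View pics/s3.png

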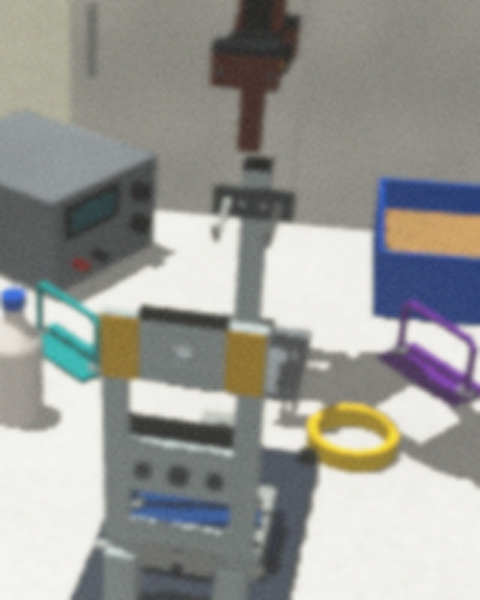

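Run:
```python
from bench import *
from h import *
q=quat(.19,np.deg2rad(22))
move_to([.5,-.08,.30],q)
i=get_image("wrist");cv2.imwrite("pics/w4.png",i["frame"])
P=deproj(i);X,Y,Z=P[...,0],P[...,1],P[...,2]
def line(m,n):
    q=P[m].astype(float); vx=cv2.fitLine(q[:,:2].astype(np.float32),cv2.DIST_HUBER,0,.001,.001).ravel()
    t=(q[:,:2]-vx[2:])@vx[:2]; print(n,m.sum(),"dir",vx[:2],"mid",vx[2:]+vx[:2]*(t.min()+t.max())/2,"len",np.ptp(t),"z95",np.percentile(q[:,2],95))
    for a in np.arange(-.05,.051,.02):
        k=abs((q[:,:2]-vx[2:])@vx[:2]-a)<.01
        if k.any(): print(round(a,2),np.round(np.median(q[k],0),4), np.percentile(q[k,2],95).round(4))
line((X>.42)&(X<.57)&(Y<.06)&(Y>-.06)&(Z>.115)&(Z<.14),"bar")
m=(X>.42)&(X<.57)&(Y<.06)&(Y>-.06)&(abs(Z-.060)<.003)
print(cv2.minAreaRect((P[m][:,:2]*1000).astype(np.float32)))
m=(X>.44)&(X<.54)&(Y<-.1)&(Y>-.17)&(abs(Z-.066)<.004)
print(cv2.minAreaRect((P[m][:,:2]*1000).astype(np.float32)))
for lo in np.arange(.19,.25,.01):
    k=P[(X>.4)&(X<.6)&(Y<.2)&(Y>.04)&(Z>lo)&(Z<lo+.01)]
    if len(k)>3: print(round(lo,2),len(k),np.round([k[:,1].min(),np.percentile(k[:,1],50)],3))
s=state();print(s["time"],s["finger_gap"])
```

```text
bar 1466 dir [0.98281854 0.18457444] mid [ 0.49974692 -0.00763793] len 0.11903620929915723 z95 0.12957362685443816
-0.05 [ 0.4496 -0.0173  0.1243] 0.129
-0.03 [ 0.4671 -0.0137  0.1279] 0.1297
-0.01 [ 0.4865 -0.0101  0.1279] 0.1296
0.01 [ 0.5062 -0.0062  0.1279] 0.1296
0.03 [ 0.5259 -0.0025  0.1281] 0.1298
0.05 [0.5447 0.0009 0.1273] 0.1293
((498.52288818359375, -5.972930908203125), (126.15172576904297, 56.146846771240234), 10.964005470275879)
((489.260986328125, -130.34747314453125), (50.1602668762207, 50.18505096435547), 87.90718078613281)
0.19 2201 [0.074 0.08 ]
0.2 2404 [0.074 0.081]
0.21 622 [0.093 0.099]
0.22 656 [0.094 0.099]
0.23 716 [0.096 0.1  ]
0.24 764 [0.096 0.101]
11.25 0.0006371726186281345
```

View pics/w4.png

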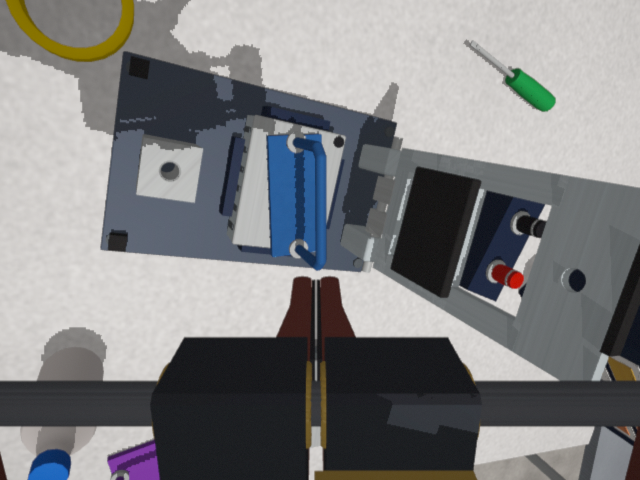

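Run:
```python
from bench import *
from h import *
i=get_image("wrist");P=deproj(i)
s=state();p=s["ee_pos"];w,x,y,z=s["ee_rot"];R=Rot.from_quat([x,y,z,w])
for u,v in [(300,279),(300,283),(330,283),(303,290),(308,282),(290,330),(345,330)]:
    print((u,v),np.round(R.inv().apply(P[v,u]-p)*1000,1))
print(proj(i,p+R.apply([0,0,.008])),proj(i,p))
```

```text
(300, 279) [ 10.3  -7.6 -24.9]
(300, 283) [ 10.5  -7.4 -29.2]
(330, 283) [ 10.5   4.2 -29.4]
(303, 290) [ 10.4  -6.1 -35.6]
(308, 282) [ 10.2  -4.4 -27.5]
(290, 330) [ 10.4  -9.3 -65.2]
(345, 330) [ 10.2   7.6 -65. ]
(np.float64(318.47042729676514), np.float64(272.2159632924433)) (np.float64(318.59313908847366), np.float64(278.7490855438197))
```

Run:
```python
from bench import *
from h import *
i=get_image("wrist");P=deproj(i)
s=state();p=s["ee_pos"];w,x,y,z=s["ee_rot"];R=Rot.from_quat([x,y,z,w])
Q=(R.inv().apply((P-p).reshape(-1,3))*1000).reshape(480,640,3)
for v in range(262,300,2):
    row=Q[v]; k=(abs(row[:,0])<15)&(abs(row[:,1])<25)&(row[:,2]<30)&(row[:,2]>-90)
    u=np.where(k)[0]
    if len(u): print(v,u.min(),u.max(),np.round(np.median(row[u],0),1),np.round(row[u,2].max(),1))
print(proj(i,p+R.apply([.010,0,.008])),proj(i,p+R.apply([.010,0,-.023])))
crop(i,250,240,140,110,5,"pics/f.png")
C=np.linalg.inv(i["view"]);print("cam in tool",R.inv().apply(C[:3,3]-p),"look",R.inv().apply(-C[:3,2]))
print(s["ee_pos"])
```

```text
276 297 334 [ 10.5  -1.5 -22.1] -21.3
278 293 338 [ 10.5  -1.5 -24.2] -22.8
280 293 338 [ 10.6  -1.5 -26.4] -22.3
282 294 338 [ 10.4  -1.  -28. ] -24.2
284 292 339 [ 10.4  -2.1 -30. ] -25.9
286 292 339 [ 10.3  -1.6 -31.7] -28.2
288 292 339 [ 10.4  -1.6 -33.8] -29.5
290 292 339 [ 10.5  -1.6 -35.7] -31.3
292 291 340 [ 10.4  -1.6 -37.4] -30.1
294 291 340 [ 10.4  -1.6 -39.1] -30.8
296 291 340 [ 10.4  -1.6 -40.9] -31.2
298 290 341 [ 10.4  -1.6 -42.4] -31.2
(np.float64(318.7692328439218), np.float64(252.4032069135273)) (np.float64(319.3701134229691), np.float64(277.95882475100865))
cam in tool [ 0.07698615 -0.00164714 -0.18374193] look [-2.84210348e-01  6.75772638e-04  9.58761712e-01]
[ 0.50005373 -0.0811321   0.29944036]
```

View pics/f.png

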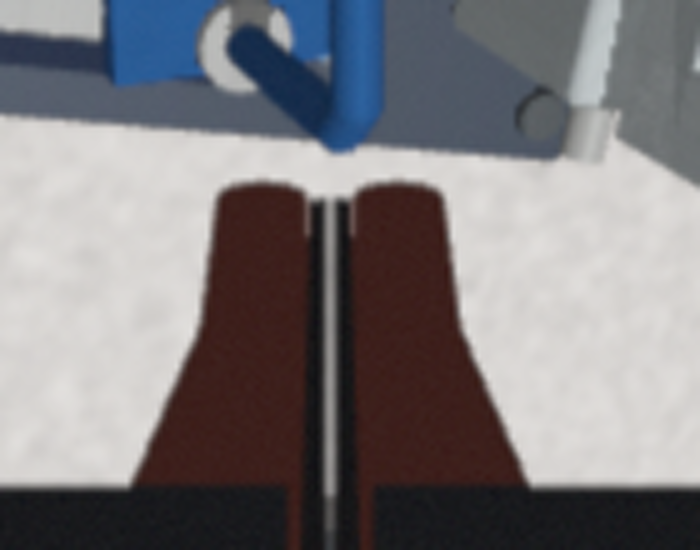

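Run:
```python
import bench
print([k for k in dir(bench) if not k.startswith('__')]); print(getattr(bench,'tcp_to_tips',None))
from h import *
import pickle
d=pickle.load(open("a.pkl","rb"))
i=d["side"];z=Rot.from_euler('x',np.deg2rad(7)).apply([0,0,-1])
p=np.array([.5,-.3142,.26])
for o in (-.03,-.022,0,.008): 
    u,v=proj(i,p+o*z);print(o,u,v,"crop",(u-280)*3,(v-100)*3)
```

```text
['IKError', 'close', 'get_image', 'gripper_open', 'hold', 'inverse_kinematics', 'job_done', 'move_l', 'move_to', 'movej', 'state', 'tcp_to_tips']
0.008
-0.03 362.6696561845922 146.52753466892682 crop 248.00896855377664 139.58260400678046
-0.022 362.4653277281667 149.08328297831085 crop 247.3959831845001 147.24984893493254
0 361.9086628037629 156.0460695834017 crop 245.72598841128877 168.1382087502051
0.008 361.7081216048805 158.55444672759302 crop 245.12436481464147 175.66334018277905
```

Run:
```python
from bench import *
from h import *
gripper_open()
i=get_image("wrist");P=deproj(i)
s=state();p=s["ee_pos"];w,x,y,z=s["ee_rot"];R=Rot.from_quat([x,y,z,w])
Q=(R.inv().apply((P-p).reshape(-1,3))*1000).reshape(480,640,3)
k=(abs(Q[...,0])<60)&(abs(Q[...,1])<130)&(Q[...,2]<-15)&(Q[...,2]>-170)
q=Q[k]
for lo in range(-150,-15,8):
    m=(q[:,2]>=lo)&(q[:,2]<lo+8)
    if m.any(): print(lo,m.sum(),"x",np.round([q[m,0].min(),q[m,0].max()]),"y",np.round([q[m,1].min(),q[m,1].max()]),"inner",np.round(abs(q[m,1]).min()))
print(s["time"],s["finger_gap"])
```

```text
-134 2788 x [17. 33.] y [-54.  52.] inner 41.0
-126 28420 x [ 8. 34.] y [-56.  55.] inner 0.0
-118 15943 x [-0. 34.] y [-62.  61.] inner 0.0
-110 4452 x [-8. 33.] y [-65.  63.] inner 42.0
-102 1724 x [-13.   6.] y [-48.  45.] inner 43.0
-94 1641 x [-13.  12.] y [-58.  55.] inner 43.0
-86 2267 x [-13.  12.] y [-59.  56.] inner 42.0
-78 2029 x [-3. 12.] y [-58.  55.] inner 42.0
-70 1889 x [-9. 11.] y [-57.  54.] inner 42.0
-62 1669 x [-11.  11.] y [-57.  53.] inner 42.0
-54 1331 x [-11.  11.] y [-55.  52.] inner 42.0
-46 1221 x [-11.  11.] y [-54.  51.] inner 42.0
-38 1028 x [-11.  11.] y [-54.  51.] inner 42.0
-30 854 x [-11.  11.] y [-54.  51.] inner 42.0
-22 35 x [-11.  10.] y [-52.  49.] inner 42.0
12.775 0.0875463805860825
```

```bash
cat >> h.py <<'E'
TIP=.021  # measured: fingertips are 21 mm BEHIND the reported TCP
def tcp_for_tip(tip,q):
    z=Rot.from_quat([q[1],q[2],q[3],q[0]]).apply([0,0,1]); return list(np.array(tip)+TIP*z)
def zdir(q): return Rot.from_quat([q[1],q[2],q[3],q[0]]).apply([0,0,1])
E
python3 - <<'E'
from bench import *
from h import *
q=quat(.19,np.deg2rad(22));zd=zdir(q)
g=np.array([.4985,-.007,.124])+.012*zd
move_l(tcp_for_tip(g-.10*zd,q),speed=.2,orientation=q)
move_l(tcp_for_tip(g,q),speed=.12)
s=state();print(s["time"],s["ft_force"])
close()
s=state();print(s["time"],s["finger_gap"],s["ft_force"])
i=get_image("wrist");cv2.imwrite("pics/w5.png",i["frame"])
E
```

```text
14.525 [ 0.43115359 -0.33856431  0.8087826 ]
15.7167 0.008932357085102668 [-1.58378355  2.33541107  3.86814356]
```

View pics/w5.png

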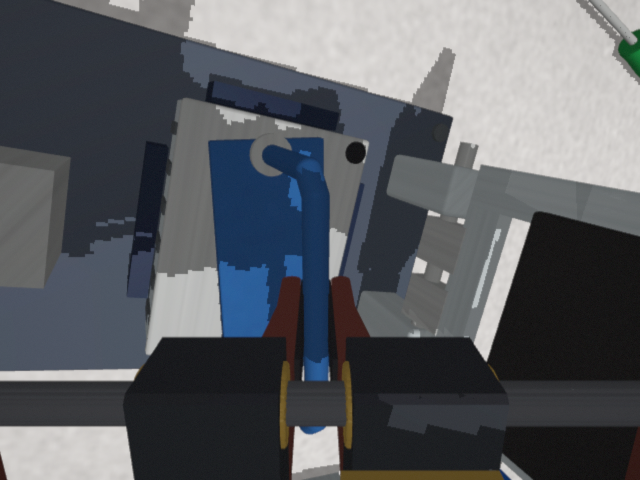

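Run:
```python
from bench import *
from h import *
q=quat(.19,np.deg2rad(22));p=state()["ee_pos"]
move_l([p[0],p[1]-.02,p[2]+.08],speed=.12)
s=state();print(s["time"],s["finger_gap"],s["ft_force"])
q2=quat(-.024,np.deg2rad(6));z2=zdir(q2)
B=lambda x,y,z: list(np.array([x,y,z])+(.033)*z2)
move_l(B(.5,-.2,.225),speed=.2,orientation=q2)
s=state();print(s["time"],s["finger_gap"],s["ft_force"],s["ee_pos"]-B(.5,-.2,.225))
i=get_image("wrist");cv2.imwrite("pics/w6.png",i["frame"])
i=get_image("side");crop(i,280,100,160,200,3,"pics/s6.png")
i=get_image("top");crop(i,300,200,200,150,3,"pics/t6.png")
```

```text
16.6083 0.00913627618414155 [-0.80162913  0.79370436 -3.52415951]
17.675 0.008824683916538827 [-0.16711132  0.29294784 -3.1081097 ] [-5.83489446e-05  7.72031181e-04 -3.77089913e-04]
```

View pics/w6.png

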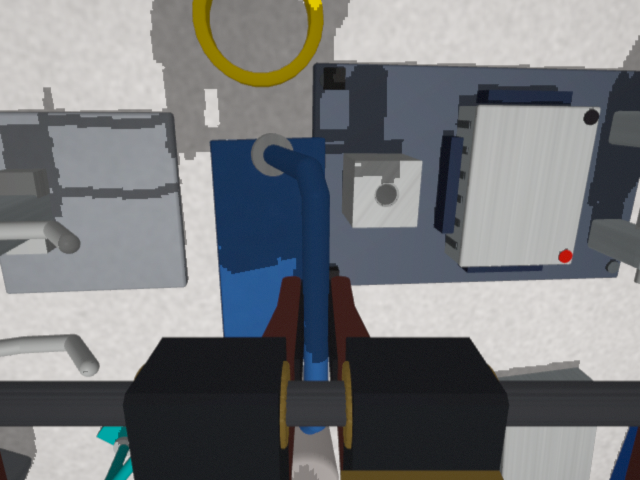

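View pics/s6.png

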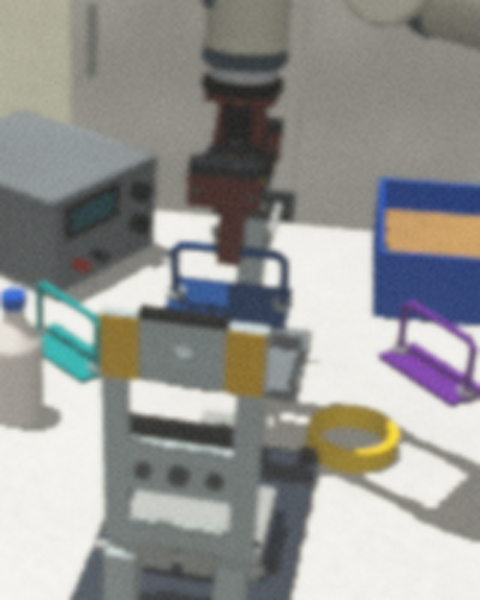

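Run:
```python
from bench import *
from h import *
i=get_image("wrist");P=deproj(i)
s=state();p=s["ee_pos"]
F=cv2.cvtColor(i["frame"],cv2.COLOR_BGR2HSV)
blue=(F[...,0]>100)&(F[...,0]<120)&(F[...,1]>140)
X,Y,Z=P[...,0],P[...,1],P[...,2]
m=blue&(Z>.19)&(abs(Y+.2)<.04)
q=P[m];print(m.sum(),q.min(0),q.max(0))
for x in np.arange(.43,.57,.01):
    k=abs(q[:,0]-x)<.005
    if k.sum()>3: print(round(x,2),np.round(np.median(q[k],0),4),np.percentile(q[k,2],95).round(4))
m=blue&(Z>.13)&(Z<.18)&(abs(Y+.21)<.06);q=P[m];print("plate",q.min(0),q.max(0),np.median(q,0)); A=np.c_[q[:,:2],np.ones(len(q))];print(np.linalg.lstsq(A,q[:,2],rcond=None)[0])
```

```text
6377 [ 0.44126165 -0.225584    0.19013034] [ 0.55903096 -0.19507506  0.30482888]
0.44 [ 0.4431 -0.205   0.2143] 0.222
0.45 [ 0.449  -0.2022  0.225 ] 0.2297
0.46 [ 0.4599 -0.2005  0.2292] 0.2305
0.47 [ 0.4699 -0.2011  0.2292] 0.2964
0.48 [ 0.48   -0.201   0.2292] 0.2305
0.49 [ 0.4899 -0.2009  0.2291] 0.2306
0.5 [ 0.5    -0.2012  0.2292] 0.2305
0.51 [ 0.51   -0.2015  0.2292] 0.2305
0.52 [ 0.5196 -0.2018  0.2292] 0.2304
0.53 [ 0.5258 -0.202   0.229 ] 0.2301
0.55 [ 0.5506 -0.2034  0.2288] 0.23
0.56 [ 0.5567 -0.2064  0.2219] 0.2243
plate [ 0.43888021 -0.24379575  0.1529515 ] [ 0.54286094 -0.18767424  0.17999389] [ 0.48392041 -0.22581572  0.16521323]
[-0.01138499 -0.2345459   0.11780727]
```

Run:
```python
from bench import *
from h import *
q2=quat(-.024,np.deg2rad(6));z2=zdir(q2)
B=lambda x,y,z: list(np.array([x,y,z])+(.033)*z2)
move_l(B(.5,-.2,.219),speed=.1)
move_l(B(.5,-.321,.219),speed=.1)
s=state();print(s["time"],s["ft_force"])
for z in (.195,.190,.188):
    move_l(B(.5,-.321,z),speed=.06)
    s=state();print(z,s["time"],s["ft_force"])
    if s["ft_force"][2]>-1.5: break
i=get_image("wrist");cv2.imwrite("pics/w7.png",i["frame"])
i=get_image("side");crop(i,280,100,160,200,3,"pics/s7.png")
```

```text
19.4833 [ 1.18568394 -0.23575047 -3.33774603]
0.195 20.0333 [-0.28709746  0.16328334 -2.49062012]
0.19 20.2833 [-0.47477558 -0.09098019 -2.41681158]
0.188 20.5333 [-0.64502393 -0.03684166 -2.52017401]
```

View pics/w7.png

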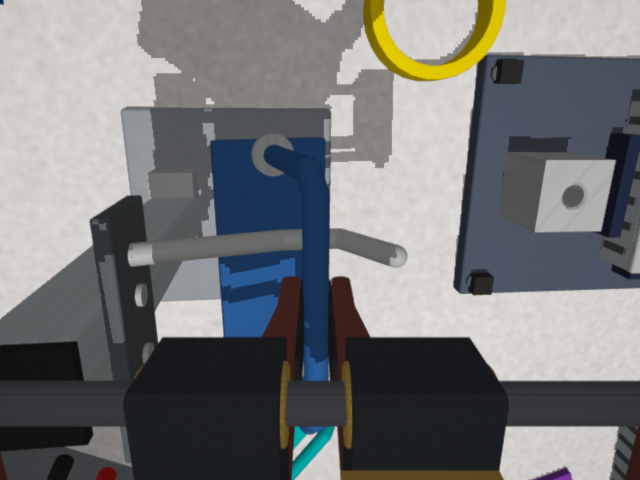

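View pics/s7.png

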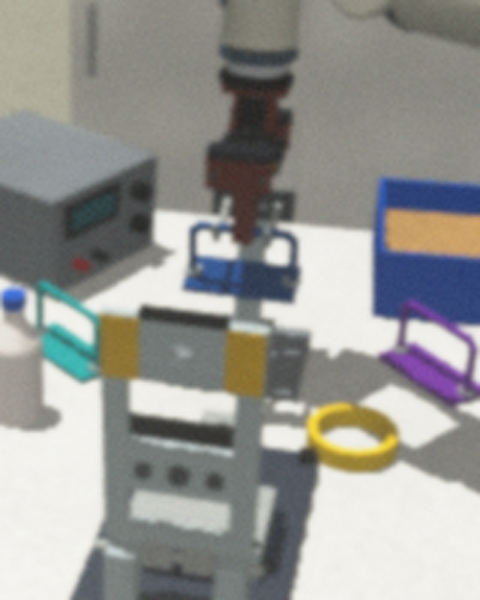

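Run:
```python
from bench import *
from h import *
q2=quat(-.024,np.deg2rad(6));z2=zdir(q2)
B=lambda x,y,z: list(np.array([x,y,z])+(.033)*z2)
for z in (.1865,.185):
    move_l(B(.5,-.321,z),speed=.04)
    s=state();print(z,s["time"],s["ft_force"])
    if s["ft_force"][2]>-.5: break
gripper_open()
s=state();print(s["time"],s["ft_force"])
zt=s["ee_pos"]-.09*z2
move_l(list(zt),speed=.15)
i=get_image("wrist");cv2.imwrite("pics/w8.png",i["frame"])
s=state();print(s["time"],s["ft_force"],s["finger_gap"])
i=get_image("side");crop(i,280,100,160,200,3,"pics/s8.png")
```

```text
0.1865 20.8833 [-1.90799653  0.0357432   4.97819069]
22.15 [-0.62253291  0.17768024  0.37745563]
22.95 [-0.16189388 -0.01568037 -0.43588259] 0.08790288414464742
```

View pics/w8.png

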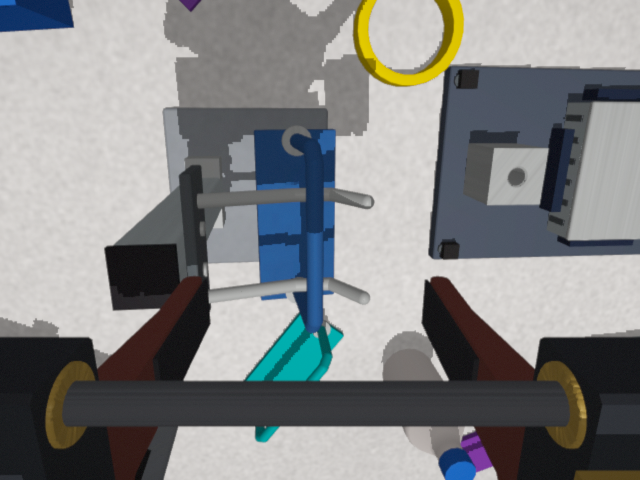

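View pics/s8.png

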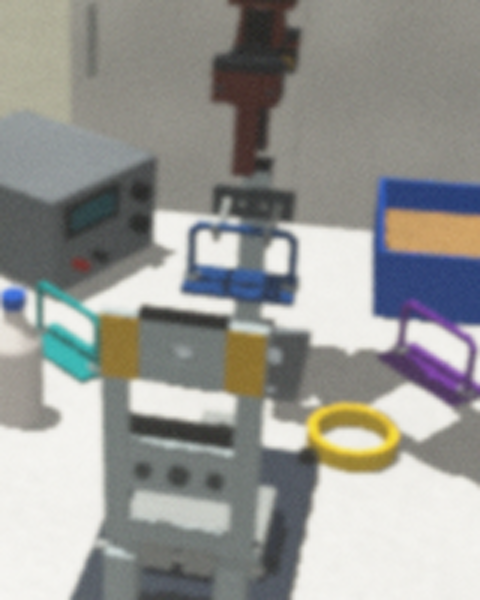

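Run:
```python
from bench import *
from h import *
i=get_image("wrist");P=deproj(i)
F=cv2.cvtColor(i["frame"],cv2.COLOR_BGR2HSV)
blue=(F[...,0]>105)&(F[...,0]<120)&(F[...,1]>140)
X,Y,Z=P[...,0],P[...,1],P[...,2]
m=blue&(Z>.175)&(Z<.21)&(abs(Y+.32)<.04)&(abs(X-.5)<.05);q=P[m];print("bar",np.median(q,0),np.percentile(q[:,2],95))
m=blue&(Z>.10)&(Z<.15)&(abs(Y+.33)<.07);q=P[m];print("plate",q.min(0),q.max(0),np.linalg.lstsq(np.c_[q[:,:2],np.ones(len(q))],q[:,2],rcond=None)[0])
s=state();p=s["ee_pos"]
qd=quat(-np.pi/2)
j=inverse_kinematics([.52,.175,.40],qd);print(j)
move_l([.5,-.25,.40],speed=.3)
close()
move_to([.52,.175,.40],qd)
s=state();print(s["time"],s["ee_pos"],s["finger_gap"])
i=get_image("wrist");cv2.imwrite("pics/w9.png",i["frame"])
i=get_image("top");crop(i,200,180,250,170,3,"pics/t9.png")
```

```text
bar [ 0.49499737 -0.32409736  0.19274877] 0.1942174527236916
plate [ 0.43965264 -0.35223765  0.12178763] [ 0.56308539 -0.29545699  0.14998695] [ 0.0021565  -0.00559559  0.12183422]
[ 2.62623210e-01  9.47672835e-02  8.62142081e-01 -4.44089210e-16
  2.18468329e+00  2.62623210e-01]
27.125 [0.52015189 0.17457779 0.3999691 ] 0.00033893096088817283
```

View pics/w9.png

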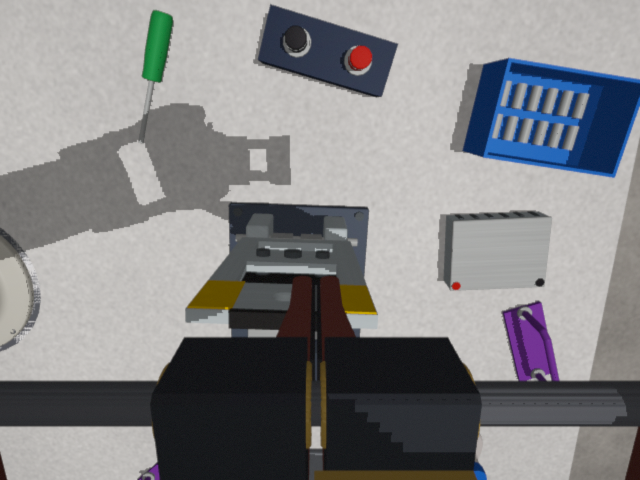

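Run:
```python
from bench import *
from h import *
i=get_image("wrist");P=deproj(i)
X,Y,Z=P[...,0],P[...,1],P[...,2]
H=cv2.cvtColor(i["frame"],cv2.COLOR_BGR2HSV)
red=((H[...,0]<8)|(H[...,0]>172))&(H[...,1]>130)&(Y>.22)&(Y<.36)
for n,m in (("red top",red&(Z>.0885)),("blk top",(Z>.0885)&~red&(Y>.25)&(Y<.36)&(X>.44)&(X<.55)),("rack",(abs(Z-.052)<.003)&(Y>.2)&(Y<.38)&(X>.42)&(X<.64))):
    q=P[m];r=cv2.minAreaRect((q[:,:2]*1000).astype(np.float32));print(n,len(q),np.round(r[0],1),np.round(r[1],1),round(r[2],1),np.round(np.mean(q,0),4))
q=P[(X>.42)&(X<.58)&(Y<.16)&(Y>.06)&(Z>.31)];print("leaftop",q.min(0),q.max(0))
qd=quat(-np.pi/2)
T=lambda x,y,z:[x,y,z-TIP]
move_l(T(.52,.155,.288),speed=.25)
s=state();print(s["time"],s["ft_force"])
move_l(T(.52,-.02,.248),speed=.12)
s=state();print(s["time"],s["ft_force"])
move_l(T(.52,-.045,.226),speed=.12)
s=state();print(s["time"],s["ft_force"])
i=get_image("side");crop(i,260,140,160,200,3,"pics/s10.png")
```

```text
red top 391 [569.6 299.5] [23.  21.9] 56.3 [0.5695 0.2993 0.0907]
blk top 413 [500.8 318.7] [23.1 22.1] 89.7 [0.5005 0.3189 0.0906]
rack 6091 [534.9 309.3] [ 60.4 150.4] 74.4 [0.5342 0.3098 0.0518]
leaftop [0.43314592 0.10498081 0.31000452] [0.56326891 0.12139112 0.32685228]
27.9667 [-0.45199905 -0.53458587  0.97786229]
29.6167 [-0.17626803  0.73389385  0.40823797]
30.0417 [-0.63827991  0.7155474   0.82571319]
```

View pics/s10.png

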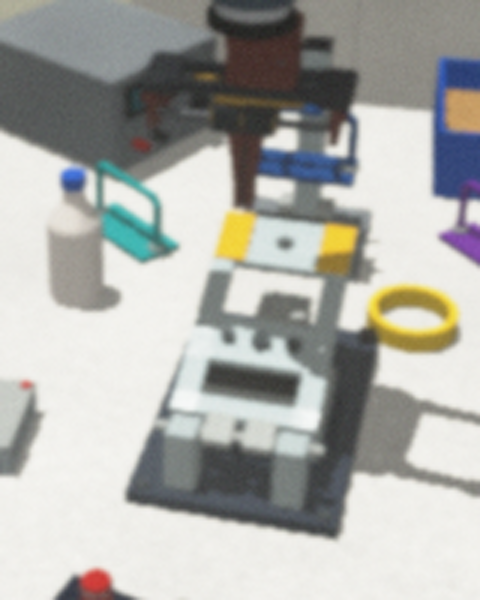

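Run:
```python
from bench import *
from h import *
T=lambda x,y,z:[x,y,z-TIP]
qp=quat(-.272)
move_l(T(.52,0.,.30),speed=.25)
gripper_open()
move_to(T(.5695,.2995,.15),qp)
s=state();print(s["time"],s["ee_pos"],s["finger_gap"])
i=get_image("wrist");cv2.imwrite("pics/w11.png",i["frame"])
P=deproj(i);X,Y,Z=P[...,0],P[...,1],P[...,2]
H=cv2.cvtColor(i["frame"],cv2.COLOR_BGR2HSV)
red=((H[...,0]<8)|(H[...,0]>172))&(H[...,1]>130)&(Y>.22)&(Y<.36)&(Z<.12)
q=P[red&(Z>.0885)];print(len(q),cv2.minAreaRect((q[:,:2]*1000).astype(np.float32)) if len(q)>5 else 0)
i=get_image("top");crop(i,200,180,250,170,3,"pics/t11.png")
```

```text
33.2417 [0.57010334 0.29876409 0.12999562] 0.08806607483471258
1363 ((568.984130859375, 299.0691223144531), (23.082834243774414, 23.018465042114258), 88.31478118896484)
```

View pics/w11.png

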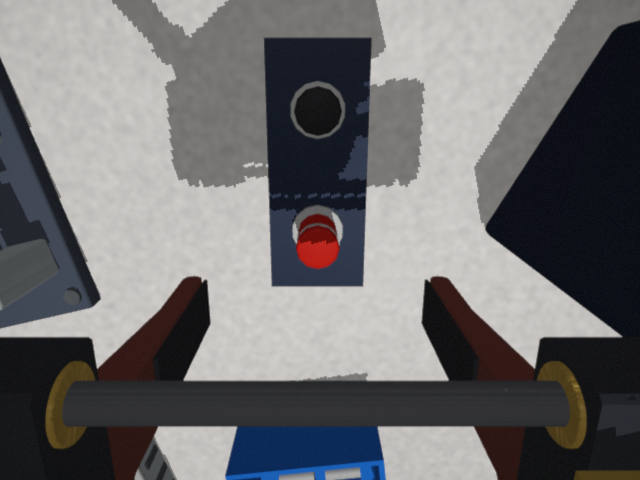

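View pics/t11.png

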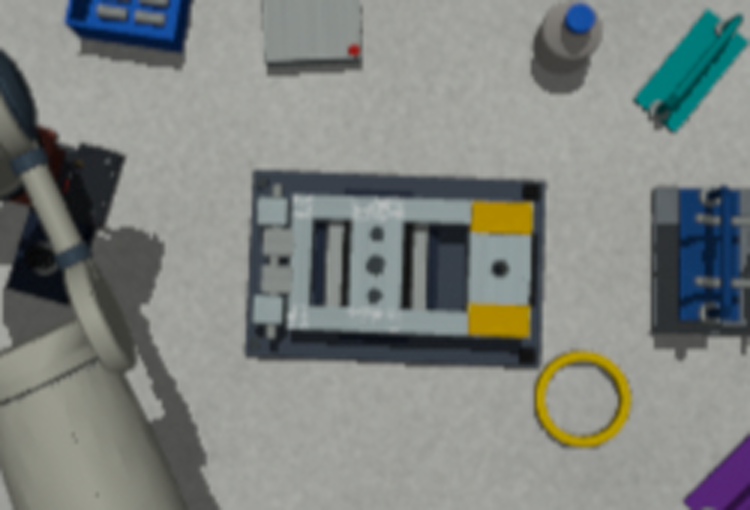

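Run:
```python
from bench import *
from h import *
T=lambda x,y,z:[x,y,z-TIP]
move_l(T(.5692,.2992,.0605),speed=.15)
s=state();print(s["time"],s["ft_force"],s["ee_pos"])
close()
s=state();print(s["time"],s["ft_force"],s["finger_gap"])
move_l(T(.5692,.2992,.14),speed=.15)
s=state();print(s["time"],s["ft_force"],s["finger_gap"])
move_l(T(.5,.1,.20),speed=.25)
i=get_image("wrist");cv2.imwrite("pics/w12.png",i["frame"])
i=get_image("side");crop(i,260,140,160,200,3,"pics/s12.png")
```

```text
34.0917 [0.00537861 0.1612189  0.98724233] [0.56979025 0.29929169 0.04068183]
35.1 [ 0.16174785  0.55477104 -0.31705402] 0.02325083251370881
35.7833 [-0.18387142 -0.40239346 -0.60541678] 0.02345217324199533
```

View pics/w12.png

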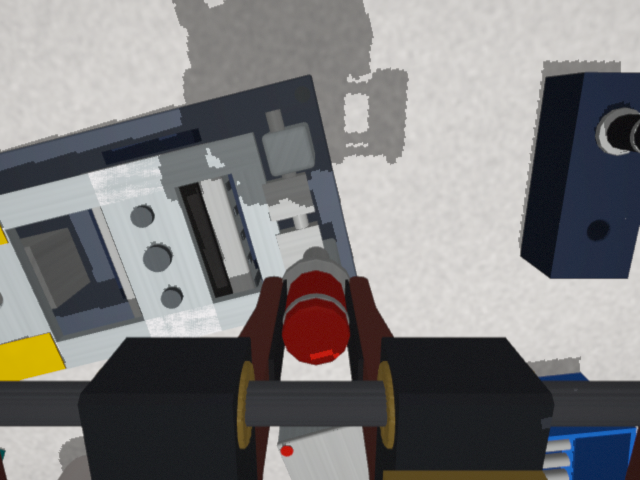

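View pics/s12.png

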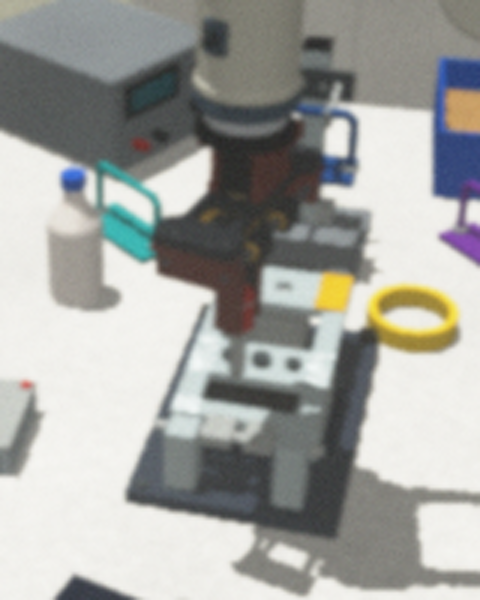

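Run:
```python
from bench import *
from h import *
import pickle
T=lambda x,y,z:[x,y,z-TIP]
move_l(T(.55,-.135,.20),speed=.25)
i=get_image("wrist");cv2.imwrite("pics/w13.png",i["frame"]);pickle.dump((i,state()),open("w13.pkl","wb"))
P=deproj(i)
s=state();print(s["time"],s["ee_pos"],s["finger_gap"])
for p in ([.489,-.130,.089],[.489,-.130,.076]): print(proj(i,np.array(p)))
```

```text
38.0667 [ 0.55002049 -0.13364761  0.17917901] 0.023444280437644772
(np.float64(296.40699464907215), np.float64(131.68297709626097))
(np.float64(297.2255218274564), np.float64(130.43988762929695))
```

View pics/w13.png

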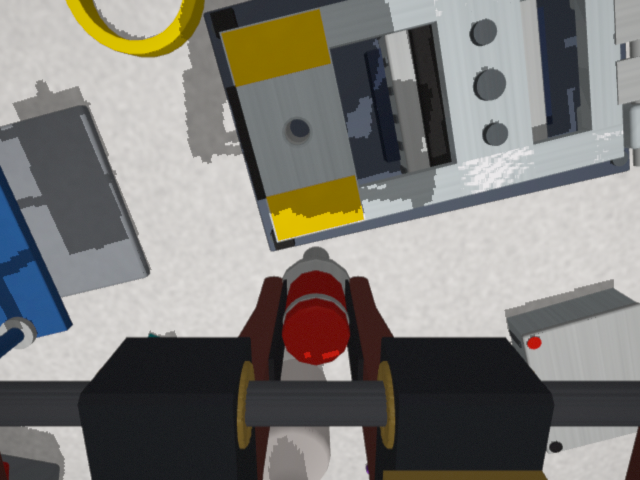

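Run:
```python
from h import *
import pickle
i,s=pickle.load(open("w13.pkl","rb"));P=deproj(i);X,Y,Z=P[...,0],P[...,1],P[...,2]
print("leaf z near hole",[round(float(np.nanmedian(Z[v-2:v+3,u-2:u+3])),4) for u,v in [(275,132),(320,125),(297,155),(292,105),(350,120),(260,135)]])
g=cv2.cvtColor(i["frame"],cv2.COLOR_BGR2GRAY)[105:160,270:325]
print(g[:,27][::3],g[25,:][::3])
big=cv2.resize(g,None,fx=8,fy=8,interpolation=cv2.INTER_CUBIC);
big=cv2.resize(i["frame"][105:160,270:325],None,fx=8,fy=8,interpolation=cv2.INTER_CUBIC);cv2.imwrite("pics/hole.png",big)
_,b=cv2.threshold(g,115,255,cv2.THRESH_BINARY_INV)
cs,_=cv2.findContours(b,cv2.RETR_EXTERNAL,cv2.CHAIN_APPROX_NONE)
for c in cs:
    if len(c)>25: print(cv2.fitEllipse(c),cv2.contourArea(c))
K=i["camera_matrix"];V=i["view"];C=np.linalg.inv(V)
def ray(u,v,z):
    d=C[:3,:3]@np.array([(u-K[0,2])/K[0,0],-(v-K[1,2])/K[1,1],-1]);o=C[:3,3];return o+d*(z-o[2])/d[2]
print(ray(297,130,.089),ray(298,130,.089))
H=cv2.cvtColor(i["frame"],cv2.COLOR_BGR2HSV)
red=((H[...,0]<8)|(H[...,0]>172))&(H[...,1]>130)
m=red&(abs(X-.55)<.04)&(abs(Y+.135)<.04);q=P[m];zt=np.percentile(q[:,2],98);top=q[q[:,2]>zt-.003]
print("knob",len(q),zt,cv2.minEnclosingCircle((top[:,:2]*1000).astype(np.float32)),cv2.minAreaRect((top[:,:2]*1000).astype(np.float32)), s["ee_pos"])
```

```text
leaf z near hole [0.0904, 0.0888, 0.0902, 0.0895, 0.0158, 0.091]
[118 120 119 119 103  50  47  47  49  48  49  84  87  99 110 117 117 118
 117] [120 120 119 121 111  95  77  54  48  48  48  48  46  72 114 118 119 118
 116]
((26.877727508544922, 26.939754486083984), (30.171911239624023, 31.769975662231445), 6.977251052856445) 744.5
[ 0.48812633 -0.12936491  0.089     ] [ 0.48829132 -0.12877146  0.089     ]
knob 9379 0.28074002969346495 ((551.4237670898438, -135.60498046875), 16.496400833129883) ((551.4105224609375, -135.46084594726562), (26.874868392944336, 19.879629135131836), 74.5068130493164) [ 0.55002049 -0.13364761  0.17917901]
```

View pics/hole.png

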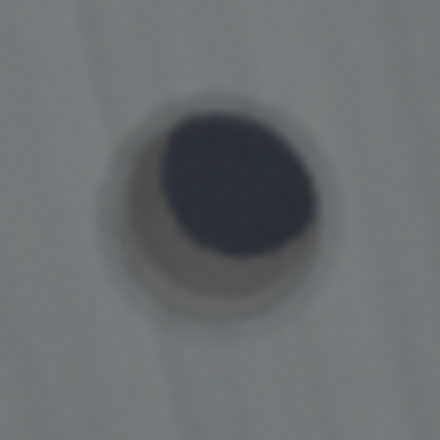

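Run:
```python
from h import *
import pickle
i,s=pickle.load(open("w13.pkl","rb"));P=deproj(i);X,Y,Z=P[...,0],P[...,1],P[...,2]
f=i["frame"];m=(f[...,2]>85)&(f[...,1]<60)
m[:, :280]=0;m[:,355:]=0;m[:260]=0;m[370:]=0
q=P[m];print(len(q),np.percentile(q[:,2],[5,50,95,99]))
w,x,y,z=s["ee_rot"];R=Rot.from_quat([x,y,z,w])
t=R.inv().apply(q-s["ee_pos"])*1000
for lo in range(-58,-14,4):
    k=(t[:,2]>=lo)&(t[:,2]<lo+4)
    if k.sum()>5: print(lo,k.sum(),"x",t[k,0].min().round(1),t[k,0].max().round(1),"y",t[k,1].min().round(1),t[k,1].max().round(1))
k=t[:,2]<np.percentile(t[:,2],2)+3
print(cv2.minEnclosingCircle(t[k,:2].astype(np.float32)))
# steel nose/collar silhouettes
Q=(R.inv().apply((P-s["ee_pos"]).reshape(-1,3))*1000).reshape(480,640,3)
for v in (250,255,262,268,272):
    k=(abs(Q[v,:,0])<25)&(abs(Q[v,:,1])<25)&(Q[v,:,2]<60);u=np.where(k)[0]
    if len(u): print(v,u.min(),u.max(),np.round(Q[v,u,1].min(),1),np.round(Q[v,u,1].max(),1),np.round(np.median(Q[v,u,0]),1),np.round(np.median(Q[v,u,2]),1))
```

```text
4702 [nan nan nan nan]
-54 3015 x -11.7 12.3 y -12.8 10.3
-50 434 x -11.8 12.2 y -12.8 10.3
-46 53 x 1.5 12.2 y -11.4 10.2
-42 191 x 5.6 12.2 y -11.7 9.2
-38 245 x 4.5 12.1 y -11.6 9.5
-34 223 x 4.3 12.2 y -11.6 9.5
-30 206 x 4.4 12.1 y -11.9 9.5
-26 195 x 3.1 12.0 y -12.3 9.8
-22 116 x 2.2 12.1 y -12.6 9.9
((0.0, 0.0), 0.0)
250 306 325 -6.0 3.7 6.2 21.5
255 303 328 -7.5 5.2 6.0 14.6
262 295 336 -9.8 7.3 14.1 -16.6
268 287 344 -13.2 10.7 11.7 -17.1
272 285 346 -13.8 11.4 10.1 -17.7
```

Run:
```python
from bench import *
from h import *
tx,ty=.4894,-.1281
cx,cy=tx,ty
T=lambda x,y,z:[x,y,z-TIP]
move_l(T(cx,cy,.155),speed=.2)
hold(.15)
s=state();e=np.array([tx,ty])-s["ee_pos"][:2];print(s["time"],e*1000,s["ft_force"])
cx+=e[0];cy+=e[1]
move_l(T(cx,cy,.148),speed=.05);hold(.1)
s=state();print(s["time"],(np.array([tx,ty])-s["ee_pos"][:2])*1000,s["ft_force"],s["moment"])
for z in (.142,.136,.130):
    move_l(T(cx,cy,z),speed=.05)
    s=state();print(z,round(s["time"],2),np.round(s["ee_pos"][2]+TIP,4),(np.array([tx,ty])-s["ee_pos"][:2])*1000,s["ft_force"],s["moment"])
    if s["ft_force"][2]>6: break
i=get_image("wrist");cv2.imwrite("pics/w14.png",i["frame"])
i=get_image("side");crop(i,260,140,160,200,3,"pics/s14.png")
```

```text
38.7417 [-1.24848986e+00 -1.06899174e-03] [-0.59395075  0.23203336 -0.68640295]
39.1333 [1.19798811 0.0348836 ] [ 0.3294269  -0.36301684 -0.54708339] [0.00675004 0.02890981 0.02099489]
0.142 39.4 0.1414 [ 1.54753494 -0.0661941 ] [ 0.30239608  0.52754608 -1.15605738] [ 0.03579236 -0.0006876  -0.04811351]
0.136 39.67 0.1356 [1.26226977 0.07767987] [ 1.12923551 -0.26305717 -1.30735842] [-0.0627306  -0.20842721  0.0656405 ]
0.13 39.93 0.1296 [1.25273035 0.15983539] [ 1.26991647 -1.52285508 -1.22374787] [-0.25654329 -0.31120388  0.0063786 ]
```

View pics/w14.png

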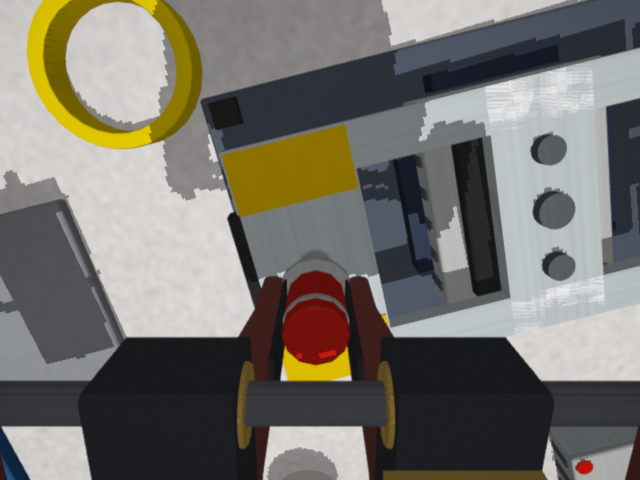

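View pics/s14.png

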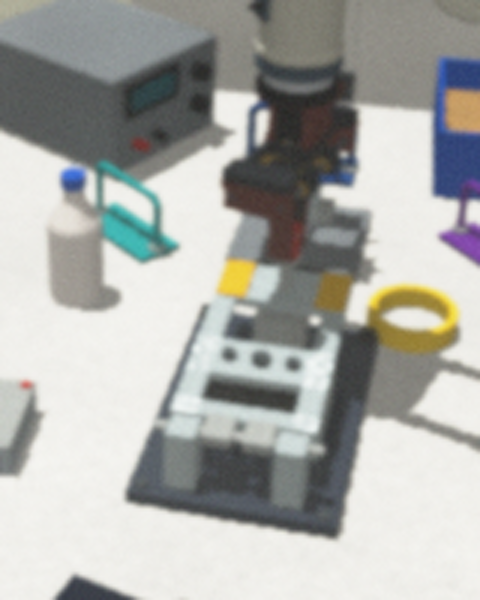

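Run:
```python
from bench import *
from h import *
tx,ty=.4892,-.1285
T=lambda x,y,z:[x,y,z-TIP]
move_l(T(tx,ty,.130),speed=.02);hold(.1)
def rep(z):
    s=state();print(z,round(s["time"],2),np.round(s["ee_pos"][2]+TIP,4),np.round((np.array([tx,ty])-s["ee_pos"][:2])*1000,2),np.round(s["ft_force"],2),np.round(s["moment"],3),round(s["finger_gap"],4));return s
s=rep(.13)
for z in (.126,.122,.118,.114,.110,.104,.099):
    move_l(T(tx,ty,z),speed=.05)
    s=rep(z)
    if s["ft_force"][2]>7 or np.hypot(*s["ft_force"][:2])>8: break
```

```text
0.13 40.38 0.13 [ 0.07 -0.12] [-0.65  0.68 -0.46] [-0.001  0.023  0.048] 0.0237
0.126 40.63 0.1255 [ 0.28 -0.11] [ 1.18  0.28 -1.96] [ 0.029 -0.004  0.049] 0.0237
0.122 40.88 0.1215 [ 0.22 -0.09] [-0.07  0.74 -0.46] [0.042 0.013 0.017] 0.0232
0.118 41.13 0.1176 [ 0.2  -0.06] [ 0.34 -0.2  -1.19] [-0.01  -0.004 -0.034] 0.0236
0.114 41.38 0.1136 [ 0.19 -0.06] [ 0.16 -0.47 -1.29] [-0.021  0.033 -0.023] 0.0236
0.11 41.63 0.1096 [ 0.16 -0.03] [-0.03  0.04 -0.87] [-0.021  0.042 -0.013] 0.0236
0.104 41.9 0.1034 [ 0.25 -0.03] [ 0.74  0.1  -2.08] [-0.074  0.044  0.01 ] 0.0235
0.099 42.15 0.0987 [ 0.16 -0.02] [-1.18  0.07 -0.92] [-0.113 -0.03   0.031] 0.0237
```

Run:
```python
from bench import *
from h import *
tx,ty=.4892,-.129
T=lambda x,y,z:[x,y,z-TIP]
def rep(z):
    s=state();print(z,round(s["time"],2),np.round(s["ee_pos"][2]+TIP,4),np.round((np.array([tx,ty])-s["ee_pos"][:2])*1000,2),np.round(s["ft_force"],2),np.round(s["moment"],3),round(s["finger_gap"],4));return s
for z in (.095,.092,.089,.0865,.0845,.083):
    move_l(T(tx,ty,z),speed=.04);hold(.1)
    s=rep(z)
    if s["ft_force"][2]>22: break
i=get_image("wrist");cv2.imwrite("pics/w15.png",i["frame"])
P=deproj(i);X,Y,Z=P[...,0],P[...,1],P[...,2]
m=(abs(X-.49)<.06)&(Y<.07)&(Y>-.165)&(Z>.068)&(Z<.1);q=P[m]
import pickle;pickle.dump((i,state()),open("w15.pkl","wb"))
print(len(q))
```

```text
0.095 42.5 0.0952 [-0.16 -0.02] [1.15 0.29 1.73] [ 0.02  -0.152  0.007] 0.0235
0.092 42.85 0.0922 [-0.19  0.14] [ 0.91 -0.96  2.48] [-0.191 -0.218  0.014] 0.0232
0.089 43.2 0.0892 [-0.18  0.26] [ 1.2  -1.46  3.29] [-0.414 -0.171  0.037] 0.0234
0.0865 43.55 0.0868 [-0.19  0.34] [ 0.99 -3.55  4.6 ] [-0.578 -0.188  0.055] 0.0233
0.0845 43.9 0.0851 [-0.24  0.42] [ 0.61 -3.06  6.66] [-0.529 -0.002  0.005] 0.0235
0.083 44.25 0.0844 [-0.26  0.47] [-2.1  -2.83  9.56] [-0.46   0.271  0.031] 0.0233
64365
```

View pics/w15.png

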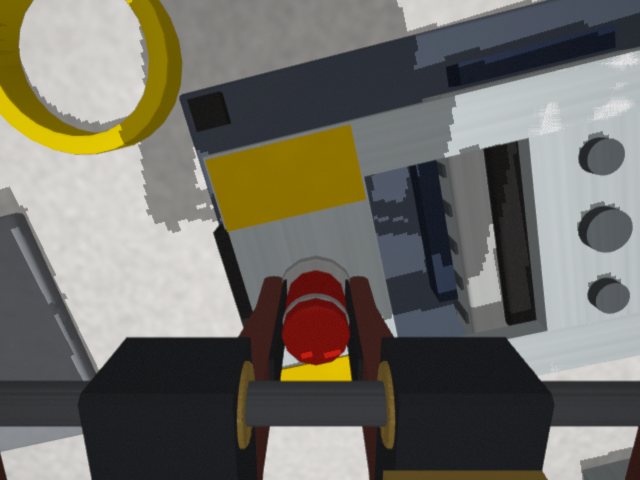

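```bash
cat >> h.py <<'E'
def leafslope(i):
    P=deproj(i);X,Y,Z=P[...,0],P[...,1],P[...,2]
    hsv=cv2.cvtColor(i["frame"],cv2.COLOR_BGR2HSV)
    m=(abs(X-.49)<.06)&(Y<.06)&(Y>-.155)&(Z>.07)&(Z<.095)
    m[330:]=0; m[250:,230:400]=0
    q=P[m]; c=None
    for _ in range(4):
        A=np.c_[q[:,0]-.489,q[:,1]+.13,np.ones(len(q))]
        c=np.linalg.lstsq(A,q[:,2],rcond=None)[0]; r=abs(q[:,2]-A@c); q=q[r<max(.0015,2*np.median(r))]
    return c,len(q)
E
python3 - <<'E'
from bench import *
from h import *
import pickle
i,_=pickle.load(open("w13.pkl","rb"));print("open",leafslope(i))
i,_=pickle.load(open("w15.pkl","rb"));print("now",leafslope(i))
tx,ty=.4892,-.1295
T=lambda x,y,z:[x,y,z-TIP]
def rep(z):
    s=state();print(z,round(s["time"],2),np.round(s["ee_pos"][2]+TIP,4),np.round((np.array([tx,ty])-s["ee_pos"][:2])*1000,2),np.round(s["ft_force"],2),np.round(s["moment"],3),round(s["finger_gap"],4));return s
for z in (.0815,.080,.0785,.077):
    move_l(T(tx,ty,z),speed=.03);hold(.15)
    s=rep(z); i=get_image("wrist"); print(leafslope(i))
    if s["ft_force"][2]>18: break
cv2.imwrite("pics/w16.png",i["frame"])
E
```

```text
open (array([-0.00154145, -0.06730111,  0.09032447]), 34969)
now (array([ 0.00106023, -0.00608423,  0.07665847]), 41350)
0.0815 44.7 0.0843 [-0.34  0.02] [-4.05  0.46 16.44] [ 0.003  0.83  -0.046] 0.0235
(array([ 0.00073793, -0.00578232,  0.07659778]), 41446)
0.08 45.15 0.0842 [-0.43  0.01] [-7.9   0.69 23.25] [ 0.174  1.414 -0.023] 0.0236
(array([ 0.0008296 , -0.00572943,  0.07658986]), 41406)
```

Run:
```python
from bench import *
from h import *
hold(.6)
s=state();print(s["time"],s["ee_pos"][2]+TIP,s["ft_force"],s["finger_gap"])
i=get_image("wrist");print(leafslope(i))
i=get_image("top");crop(i,200,160,300,190,2.6,"pics/t17.png")
i=get_image("side");crop(i,240,120,200,220,2.7,"pics/s17.png")
```

```text
45.8 0.08427583703387068 [-7.71846645  1.73451524 22.8658478 ] 0.02326064834983087
(array([ 0.00084512, -0.00564489,  0.07658221]), 41517)
```

View pics/t17.png

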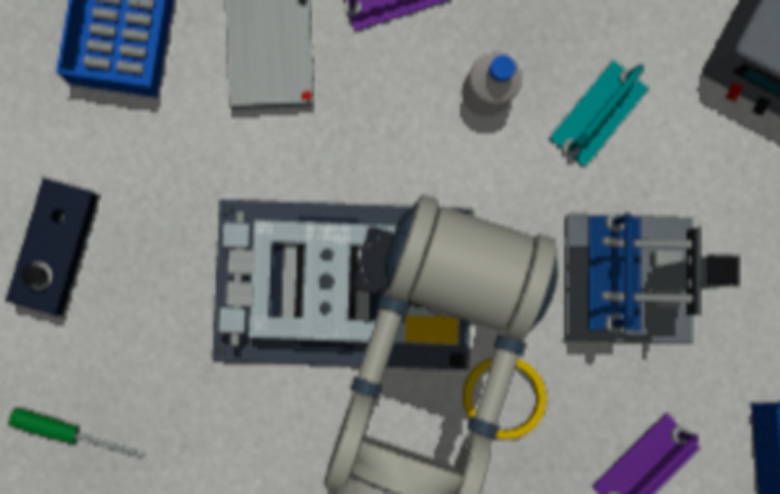

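View pics/s17.png

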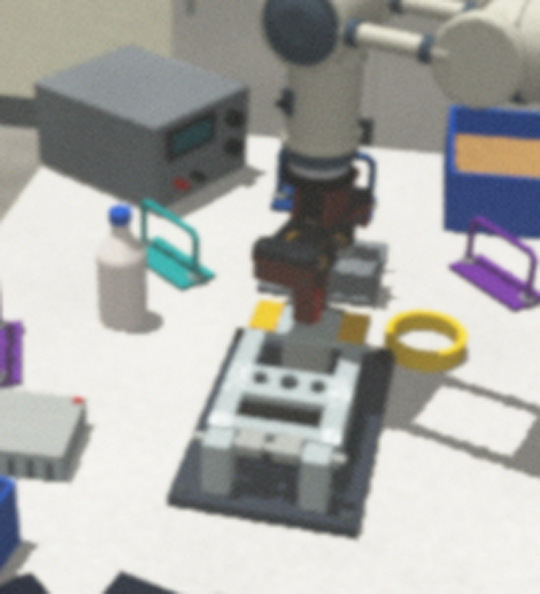

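Run:
```python
from bench import *
job_done()
s=state();print(s["time"],s["ft_force"],s["ee_pos"])
```

```text
the job is handed in; nothing more can be done
the job is handed in; nothing more can be done
```

I handed the job in at about 46 s of the 72 s, with the gauge hung, the leaf shut and the red pin seated. The arm was still gripping the pin and pressing down on it at hand-in. No verdict was given.

**Last checks**
- **Gauge:** it hangs on both prongs. Measured just after release, its bar was at z ≈ 0.189 m and y ≈ −0.324 m and its plate was level. The last top view still shows it there.
- **Leaf and pin:** the leaf went down onto the module after one push, and the pin slid through the leaf into the base hole with almost no side force. The leaf did not move any further when I raised the push from about 10 N to 23 N, so I took it to be on its stop.
- **Push:** about 23 N down, steady over a 0.6 s hold with no slip in the grip. It also had about 8 N of sideways force.
- **Everything else:** the black pin, module and bystanders were not touched, and look unmoved in the pictures.

**What failed or disagreed**
- **Missed grasp:** my first try at the gauge closed above the bar and moved nothing. The wrist and side pictures put the fingertips about 21 mm behind the reported tool point, not 8 mm ahead of it as stated. I used the measured value from then on.
- **Pin alignment:** I briefly had the pin about 1.3 mm off, because I corrected from a position reading before the arm had settled. I fixed this before the pin reached the base hole.
- **Leaf angle:** the depth image gave about 0.006 rad rather than 0. That is within the 0.012 rad limit, and the same fit read 0.067 rad before pressing, when about 0.06 was expected.

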